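# Seat a lens barrel in its V-block at the light stand and hold it

### The arm

A 7-joint arm with a two-finger parallel gripper is mounted at the origin on a cart in front of the work surface, level with it; the furniture and walls round the work are solid. World frame = base frame: x ahead of the robot, y to its left, z up, the work surface at z = 0. Lengths are in m, angles in rad, forces in N, time in s.
With the tool pointing down it reaches from about 0.4 to 0.85 m from the base axis. Payload 6.9 kg.
Tool frame: the origin (TCP) lies between the finger pads; the fingertips stand 22 mm ahead of it and the grasp point (between the pads) lies 3 mm ahead of it; z points along the fingers, y is the line along which they close (so a half turn about z gives the same grasp; the last joint's range is limited). The gripper opens to 85 mm and grips with 20 to 120 N. Pads are 22 mm wide; open, the fingers measure 114 mm over their backs; the gripper's body (76 mm by 85 mm) begins 54 mm behind the grasp point. The pads swing forward as they close: fully open they stand 13 mm farther back than shut.
Start: joints at [-0.998, 0.507, -0.238, 1.5, 0.126, 1.149, -0.155], TCP at [0.282, 0.558, 0.253] pointing down, gripper open.
Joint ranges: [-3.08, 3.08], [-0.24, 2.05], [-1.43, 1.35], [0, 2.5], [-1.52, 4.66], [0.17, 1.96], [-2.89, 2.89]. Speed limits (rad/s): [2.39, 2.39, 3.14, 3.14, 3.14, 3.14, 3.14].

### API

Orientations are given as a unit quaternion [x, y, z, w].
In Python, from station import * gives the robot as it stands.
- The arm moves only by the tool servo_tool, never from a script. Its argument "rows" is a list of rows, each an object with "delta_pos": the shift along the world's x, y, z in mm, a list of three; "delta_rot": the turn, a rotation vector about the world's x, y, z in rad, a list of three; "jaw": the gripper command: -1 is fully open, 1 is shut, values between are in proportion. In form: [{"delta_pos": [tx, ty, tz], "delta_rot": [ax, ay, az], "jaw": jaw}, ...]. A call has 1 to 12 rows; each row is the pose to reach, as a shift and turn from the pose commanded when the call began; what a row does not reach only later rows make up. A row lasts 1/12 s, in which the tool goes at most 41.7 mm and 7.16 degrees, less where a joint would pass 70% of its speed; a pose out of reach is approached as far as the arm can. A call with a gripper value outside its range is refused whole. The fingers move at their own pace and stop on an object; "force" is the grip in N (left out, the last holds). Time passes only in rows, so rows that repeat a pose let the fingers close. It gives the time, the measured TCP pose, the force, the opening and the grip force at its end, in the units of the state.
- get_state(): the state, without advancing time (a new reading comes with each control period).
- snapshot(name): name is "scene" or "top" or "wrist"; returns the picture (420x560x3 uint8, blue, green, red); there is no depth.
- camera_info(name): a dict with "intrinsics" (3x3 intrinsics, pixels), "R" (3x3) and "t" (3): a world point X has camera coordinates R X + t. Camera axes: x right, y down, z forward; pixel columns grow to the right and rows downward; lengths in m; the calibration is good to about 2 mm. A picture is of the moment at which its call begins: read the wrist's pose just before it. camera_info takes no time and is no camera call; for the wrist camera it gives the pose at the moment of the call.
- close_job(): hands the job in; it is judged then, once.
Trained networks look in the newest picture that a camera, given by its name, has taken for a name from the list of things; names that differ only in an ending like _2 or _b are one class to them, and where a whole thing is asked for, a point or a joint stands for the part that bears it (a point fixed in the world has none). Each returns a list of dicts, best first, with "confidence" (0 to 1); they miss things now and then, are a little off and sometimes report something else, mostly with a low value. They report only what shows in the picture. A call takes as long as a camera call.
- look_for(query, camera): "location" ([x, y, z] in m, in world coordinates, good to about 4 mm: the middle of the surface that is visible of it).
- pinpoint(query, camera): "location" ([x, y, z] in m, in world coordinates, good to about 4 mm: a listed point, or the origin of a listed thing).
The state is a dict: "t": time; "joints": joint angles; "dq": joint speeds; "effort": joint torques, N m; "eef_pos": TCP position; "orientation": TCP orientation; "ft_force": force on the tool from outside, world axes, zero at the start; "moment": the same for the moment, N m; "opening": opening from 0.0 (shut) to 1.0 (fully open); "grip_force": force on a finger pad.
Only numpy, scipy, OpenCV 4.12 (cv2) and the standard library are available. Lean on these libraries where they do the work, as an engineer would, in place of code of your own. Each camera call takes 0.05 s, during which the arm holds its last target. There are 200 camera calls.

### The job

First slide the loose steel V-block along the worktop, without lifting or tipping it, until its end face stands squarely and centrally against the foot of the grey light stand. Then take the black lens barrel from its low cradle, lay it lengthwise and centred in the V, and press it down firmly but not roughly, so that it bears well on both sloping flanks, not just on one. Finish while the gripper still holds it pressed there, whether gripping it or pushing on it from above (do not back away), and leave the other things on the worktop where they are.

Things in the scene. Friction and masses are not known exactly. Their poses are not given: they have to be found in the camera images.
- light_stand: Fixed grey stand: foot 80 mm wide (x), 66 mm deep (y), 20 mm high, with an upright 100 mm high carrying a round window. Origin on the worktop at the middle of the foot's front face, which is the plane y = 0 and looks along -y; the window ring starts 35 mm behind it. Docked, the block's y axis is parallel to the stand's and the block's origin lies at x = 0, y = -42 mm.
- v_block: Loose steel V-block, 46 mm wide (x), 84 long (y, along the groove), 37 high, 0.6 kg; origin: centre of its underside. On a 16 mm slab two V supports, each 20 mm long, stand at its ends with a 44 mm gap for fingers between. End faces flat. A seated barrel's axis is 45.5 mm above the underside, over the y axis. It starts 50 to 110 mm short of the stand, roughly in line, +y end towards it.
- v_flank_left: The 45-degree flank faces of the V (90 degrees, open upwards) on the block's -x side; part of the block, same origin and axes. The V's lowest line would lie 20 mm above the worktop.
- v_flank_right: The 45-degree flank faces on the block's +x side; part of the block. Pressed evenly down with 10 to 15 N, each flank bears about 7 to 10 N; 4 N on each is enough, 60 N is too much. A tightly gripped barrel that is 0.5 mm off sideways bears on one flank only: let it settle in the V by itself and press on its top, or shift sideways until the side force vanishes.
- lens_barrel: Black lens barrel with thin bright rings, a smooth rigid cylinder 36 mm in diameter and 100 mm long, alike at both ends, about 0.16 kg. Origin at its centre, on its axis; its y axis is the cylinder axis. It starts lying level in the cradle, its axis 26 mm above the worktop. Seated in the V, its top is 63.5 mm above the worktop.
- barrel_cradle: Fixed low grey cradle under the barrel, 24 mm wide (narrower than the barrel, so fingers pass on both sides down to the worktop), 84 mm long along its y, which is the direction of the barrel. Origin at the centre of its underside.
- lens_tissue: Bystander: loose booklet of lens tissue, 75x100x9 mm; origin at the centre of its underside.
- petri_dish: Bystander: loose covered petri dish, 90 mm across, 16 mm high; origin at the centre of its underside.
- vial: Bystander: loose standing vial with a screw cap, 22 mm across, 60 mm high; origin at the centre of its underside.

How it is judged:
By the outcome, as a careful person would: the job done as asked, in the order asked, and still so for the second after the job is handed in, while the arm keeps its last pose, push and grip.
It also fails if it takes over 58 s, if anything falls off the work surface, if the arm or the gripper's body presses on something with over 40 N, if the wrist force passes 120 N, or if a joint passes its speed limit or range.

## Working session

There is one attempt and no reset: what is moved stays moved. The work goes in short steps, Python scripts to look and compute and a tool call to move; the robot and the scene stay as the last step left them, time stands still between calls to the robot, and variables do not carry over. Pictures are saved under pics/ and viewed, at most 12 in all, crops included, and the job is handed in when it is done.

Besides the shell and the picture viewer there is one more tool, called after "Request:" by a JSON object that holds its "fn" and its "kwargs", one argument or row to a line. servo_tool: Moves the arm, as the interface text tells. Its arguments: {"type":"object","properties":{"rows":{"type":"array"},"force":{"type":"number"}},"required":["rows"]}

```bash
mkdir -p pics
cat > h.py <<'E'
from station import *
import numpy as np, cv2
def P(cam,X):
    c=camera_info(cam); p=np.array(c["intrinsics"])@(np.array(c["R"])@np.array(X)+np.array(c["t"])); return p[:2]/p[2]
def back(cam,uv,z,c=None):
    c=c or camera_info(cam); R=np.array(c["R"]);t=np.array(c["t"])
    d=R.T@np.linalg.solve(np.array(c["intrinsics"]),[uv[0],uv[1],1]); o=-R.T@t
    return o+d*(z-o[2])/d[2]
E
python3 - <<'E'
from h import *
ims=[snapshot(n) for n in("scene","top")]
for n,i in zip(("scene","top"),ims): cv2.imwrite(f"pics/{n}0.png",i)
for cam in("top","scene"):
  c=camera_info(cam);print(cam,np.round(-np.array(c["R"]).T@np.array(c["t"]),3))
  for q in "light_stand v_block lens_barrel barrel_cradle lens_tissue petri_dish vial".split():
    r=pinpoint(q,cam); print(q,[(np.round(x["location"],4),round(x["confidence"],2),np.round(P(cam,x["location"]))) for x in r[:2]])
s=get_state();print(s)
E
```

```text
top [ 0.455 -0.259  0.879]
light_stand [(array([ 0.4831, -0.3722,  0.0014]), 0.97, array([362., 285.]))]
v_block [(array([ 0.4984, -0.2756,  0.0006]), 0.87, array([306., 277.]))]
lens_barrel [(array([ 0.6201, -0.2061,  0.0269]), 0.68, array([265., 208.]))]
barrel_cradle [(array([ 0.6654, -0.037 , -0.0015]), 0.44, array([174., 189.]))]
lens_tissue [(array([ 0.6487, -0.4352,  0.0025]), 0.73, array([392., 191.]))]
petri_dish [(array([ 0.6693, -0.0371, -0.0028]), 0.96, array([174., 188.])), (array([ 0.4805, -0.3741,  0.0023]), 0.58, array([363., 286.]))]
vial [(array([ 7.663e-01, -2.315e-01,  5.000e-04]), 0.75, array([278., 133.]))]
scene [0.086 0.314 0.403]
light_stand [(array([ 0.4859, -0.3719, -0.0007]), 0.95, array([366., 241.]))]
v_block [(array([ 0.5048, -0.2745, -0.0018]), 0.64, array([326., 259.]))]
lens_barrel [(array([ 0.62  , -0.2108,  0.026 ]), 0.63, array([250., 238.]))]
barrel_cradle [(array([ 0.6194, -0.2114,  0.0023]), 0.5, array([251., 250.]))]
lens_tissue [(array([ 0.6533, -0.4309, -0.002 ]), 0.77, array([312., 209.]))]
petri_dish [(array([ 0.6702, -0.0322,  0.0027]), 0.83, array([148., 283.]))]
vial [(array([ 0.769 , -0.2254,  0.0027]), 0.7, array([201., 225.]))]
{'t': 0.8, 'joints': array([-0.99746361,  0.50746647, -0.23759314,  1.50020115,  0.12567038,
        1.14890506, -0.15480066]), 'dq': array([ 8.00891745e-05, -1.41127417e-03, -3.51541956e-04,  4.30353537e-04,
        1.39225875e-03, -2.06799122e-04,  1.23245831e-03]), 'effort': array([ 8.74732850e-04, -6.20289874e+01, -2.18420148e+00, -2.49947244e+01,
        1.39255298e-02,  2.48013552e-03, -5.98235999e-06]), 'eef_pos': array([0.28185749, 0.55782045, 0.25329517]), 'orientation': array([ 2.31809606e-01,  9.72761177e-01,  7.00585037e-08, -1.47256060e-05]), 'ft_force': array([ 0.43331503, -0.40193255, -0.02017799]), 'moment': array([-0.00950382, -0.02630511, -0.02596876]), 'grip_force': 0.0, 'opening': 0.9983294358153261}
```

View pics/top0.png

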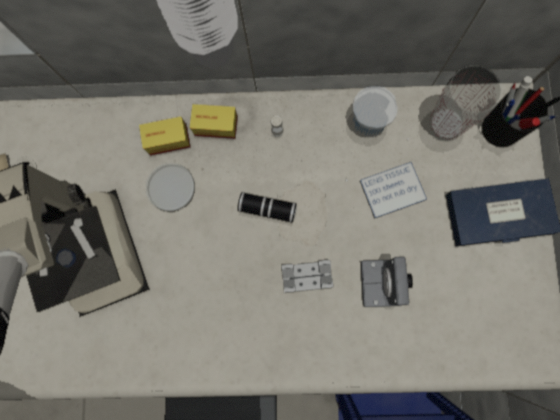

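View pics/scene0.png

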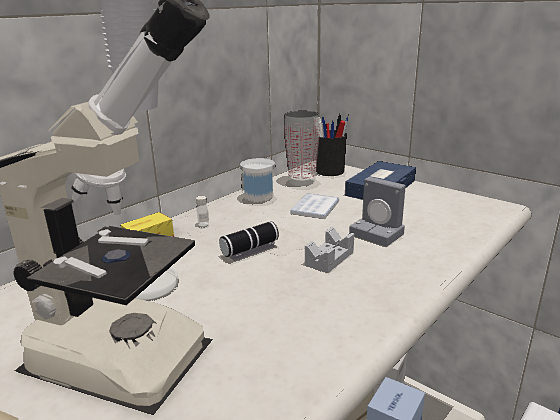

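The top view shows the stand at (386,282), its front facing left (world +y). The V-block is at (307,277) and the barrel at (267,207), tilted about 14°. A tall microscope at the left edge (0–145,160–312) stands between the arm and the work, so I'm enlarging both areas.

Run:
```python
from h import *
t=cv2.imread("pics/top0.png")
a=cv2.resize(t[185:315,230:420],None,fx=4,fy=4,interpolation=cv2.INTER_CUBIC)   # 760x520
cv2.imwrite("pics/a.png",a)
w=snapshot("wrist"); b=np.hstack([cv2.resize(t[150:420,0:160],None,fx=2,fy=2)[:420], np.pad(w,((0,0),(0,0),(0,0)))[:, :480]])
cv2.imwrite("pics/b.png",b)
# microscope: rays
def ray(cam,uv):
    p0=back(cam,uv,0);p1=back(cam,uv,.5);return p1,(p0-p1)/np.linalg.norm(p0-p1)
for z in(0,.15,.3,.4,.5):
    print(z,"top(0,350)",back("top",(0,350),z).round(3),"top(75,190)",back("top",(75,190),z).round(3),"sc eyepiece",back("scene",(180,15),z).round(3),"top(145,290)",back("top",(145,290),z).round(3),"top(75,313)",back("top",(75,313),z).round(3))
c=camera_info("scene");R=np.array(c["R"]);K=np.array(c["intrinsics"]);o=-R.T@np.array(c["t"])
d=lambda cam,uv:(lambda c:np.array(c["R"]).T@np.linalg.solve(np.array(c["intrinsics"]),[*uv,1]))(camera_info(cam))
ot=(lambda c:-np.array(c["R"]).T@np.array(c["t"]))(camera_info("top"))
ds=d("scene",(180,15));dt=d("top",(0,355))
s=np.linalg.lstsq(np.c_[ds,-dt],ot-o,rcond=None)[0];print("eyepiece",o+ds*s[0],ot+dt*s[1])
ds=d("scene",(195,243));dt=d("top",(112,195))
s=np.linalg.lstsq(np.c_[ds,-dt],ot-o,rcond=None)[0];print("stagecorner",o+ds*s[0],ot+dt*s[1])
```

```text
0 top(0,350) [0.386 0.264 0.   ] top(75,190) [0.67  0.147 0.   ] sc eyepiece [ 13.447 -10.209   0.   ] top(145,290) [0.484 0.011 0.   ] top(75,313) [0.447 0.135 0.   ]
0.15 top(0,350) [0.398 0.175 0.15 ] top(75,190) [0.633 0.078 0.15 ] sc eyepiece [ 8.478 -6.295  0.15 ] top(145,290) [ 0.479 -0.035  0.15 ] top(75,313) [0.448 0.068 0.15 ]
0.3 top(0,350) [0.41  0.086 0.3  ] top(75,190) [0.597 0.009 0.3  ] sc eyepiece [ 3.509 -2.382  0.3  ] top(145,290) [ 0.474 -0.081  0.3  ] top(75,313) [0.45  0.001 0.3  ]
0.4 top(0,350) [0.418 0.026 0.4  ] top(75,190) [ 0.572 -0.038  0.4  ] sc eyepiece [0.196 0.228 0.4  ] top(145,290) [ 0.471 -0.112  0.4  ] top(75,313) [ 0.451 -0.044  0.4  ]
0.5 top(0,350) [ 0.426 -0.033  0.5  ] top(75,190) [ 0.548 -0.084  0.5  ] sc eyepiece [-3.117  2.837  0.5  ] top(145,290) [ 0.467 -0.142  0.5  ] top(75,313) [ 0.452 -0.089  0.5  ]
eyepiece [0.42328795 0.04860941 0.39314197] [0.4118374  0.03435676 0.38567934]
stagecorner [ 0.55190191 -0.0404777   0.10817153] [0.62397945 0.02082561 0.14827537]
```

View pics/a.png

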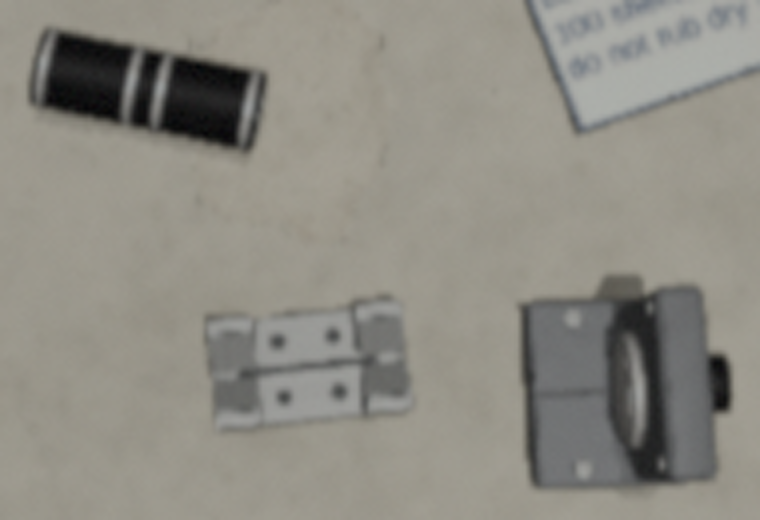

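View pics/b.png

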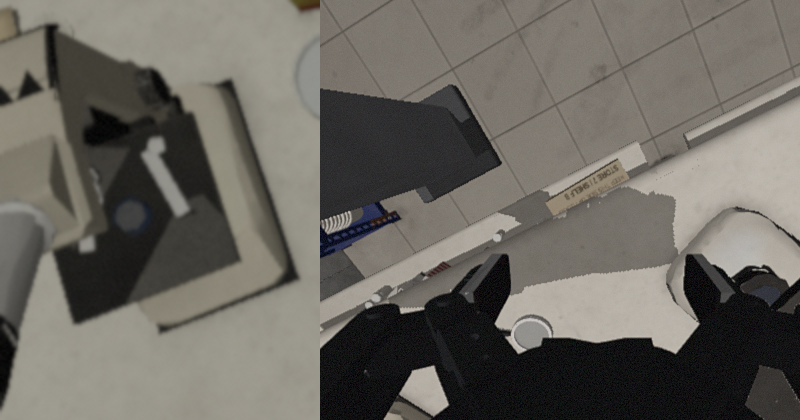

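The barrel axis runs right-down, the block is yawed a few degrees, and the stand's front edge is at about (360,262)–(365,307). The microscope head reaches z≈0.4, so I'll pass high over it.

Request:
{"fn": "servo_tool", "kwargs": {
  "rows": [
    {"delta_pos": [0, 0, 340], "delta_rot": [0, 0, 0], "jaw": -1},
    {"delta_pos": [0, 0, 340], "delta_rot": [0, 0, 0], "jaw": -1},
    {"delta_pos": [0, 0, 340], "delta_rot": [0, 0, 0], "jaw": -1},
    {"delta_pos": [0, 0, 340], "delta_rot": [0, 0, 0], "jaw": -1},
    {"delta_pos": [0, 0, 340], "delta_rot": [0, 0, 0], "jaw": -1},
    {"delta_pos": [0, 0, 340], "delta_rot": [0, 0, 0], "jaw": -1},
    {"delta_pos": [0, 0, 340], "delta_rot": [0, 0, 0], "jaw": -1},
    {"delta_pos": [0, 0, 340], "delta_rot": [0, 0, 0], "jaw": -1},
    {"delta_pos": [0, 0, 340], "delta_rot": [0, 0, 0], "jaw": -1},
    {"delta_pos": [0, 0, 340], "delta_rot": [0, 0, 0], "jaw": -1}
  ]
}}

```text
t: 1.68
eef_pos: [0.2804, 0.5494, 0.5818]
orientation: [0.234, 0.972, 0.015, 0.006]
ft_force: [1.2, 0.1, 1.2]
opening: 0.999
grip_force: 0.0
```

```bash
python3 -c "
from h import *
c=camera_info('wrist');print(-np.array(c['R']).T@np.array(c['t']),np.array(c['R'])); s=get_state();print(s['eef_pos'],s['joints'])"
```

```text
[0.2177451  0.57835334 0.70182892] [[ 0.45550837  0.8896845   0.0312027 ]
 [ 0.85347406 -0.44639992  0.26890358]
 [ 0.25316823 -0.09585713 -0.96266155]]
[0.28039512 0.54941703 0.58181728] [-1.20021450e+00  4.65460861e-01  1.48503822e-01  6.84737725e-01
 -6.87461685e-02  1.96327101e+00  1.87557627e-03]
```

Request:
{"fn": "servo_tool", "kwargs": {
  "rows": [
    {"delta_pos": [5, -40, -43], "delta_rot": [0, 0, 0], "jaw": -1},
    {"delta_pos": [12, -80, -43], "delta_rot": [0, 0, -0.1], "jaw": -1},
    {"delta_pos": [18, -115, -43], "delta_rot": [0, 0, -0.2], "jaw": -1},
    {"delta_pos": [30, -150, -43], "delta_rot": [0, 0, -0.3], "jaw": -1},
    {"delta_pos": [55, -183, -43], "delta_rot": [0, 0, -0.4], "jaw": -1},
    {"delta_pos": [80, -215, -43], "delta_rot": [0, 0, -0.5], "jaw": -1},
    {"delta_pos": [105, -248, -43], "delta_rot": [0, 0, -0.6], "jaw": -1},
    {"delta_pos": [130, -280, -43], "delta_rot": [0, 0, -0.7], "jaw": -1},
    {"delta_pos": [130, -280, -43], "delta_rot": [0, 0, -0.7], "jaw": -1}
  ]
}}

```text
t: 2.43
eef_pos: [0.4115, 0.2632, 0.534]
orientation: [0.558, 0.83, 0.008, 0.008]
ft_force: [-0.1, -1.1, 0.4]
opening: 0.997
grip_force: 0.0
```

```bash
python3 -c "
from h import *
s=get_state();print(s['eef_pos'],s['joints'],s['ft_force'])
i=np.hstack([snapshot('scene'),snapshot('top')[:,:240]]);cv2.imwrite('pics/c.png',i)"
```

```text
[0.41146937 0.26322238 0.53404227] [-0.9064926   0.1903292   0.3793554   1.23985047 -0.06336014  1.70417269
 -0.15584299] [-0.14981309 -1.06188805  0.36622642]
```

View pics/c.png

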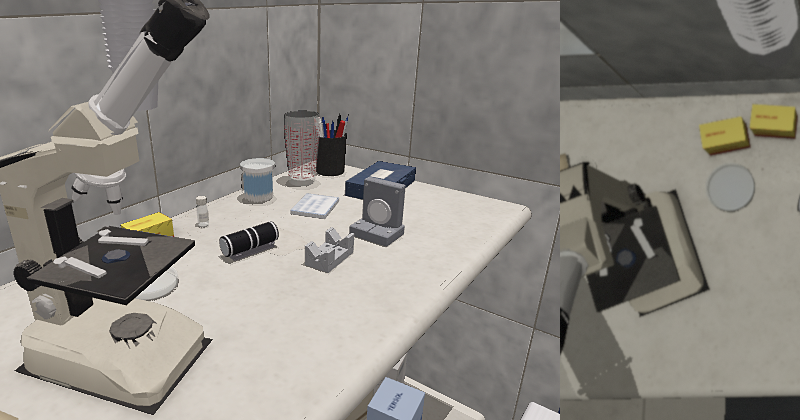

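Request:
{"fn": "servo_tool", "kwargs": {
  "rows": [
    {"delta_pos": [20, -38, 15], "delta_rot": [0, 0, 0], "jaw": -1},
    {"delta_pos": [38, -75, 20], "delta_rot": [0, 0, -0.1], "jaw": -1},
    {"delta_pos": [50, -114, 20], "delta_rot": [0, 0, -0.2], "jaw": -1},
    {"delta_pos": [58, -154, 20], "delta_rot": [0, 0, -0.3], "jaw": -1},
    {"delta_pos": [65, -194, 20], "delta_rot": [0, 0, -0.4], "jaw": -1},
    {"delta_pos": [68, -235, 20], "delta_rot": [0, 0, -0.4], "jaw": -1},
    {"delta_pos": [68, -275, 20], "delta_rot": [0, 0, -0.4], "jaw": -1},
    {"delta_pos": [68, -315, 20], "delta_rot": [0, 0, -0.4], "jaw": -1},
    {"delta_pos": [68, -355, 10], "delta_rot": [0, 0, -0.4], "jaw": -1},
    {"delta_pos": [68, -395, -10], "delta_rot": [0, 0, -0.4], "jaw": -1},
    {"delta_pos": [72, -435, -40], "delta_rot": [0, 0, -0.4], "jaw": -1},
    {"delta_pos": [80, -470, -70], "delta_rot": [0, 0, -0.4], "jaw": -1}
  ]
}}

```text
t: 3.53
eef_pos: [0.4857, -0.1872, 0.4737]
orientation: [0.705, 0.709, 0.008, 0.007]
ft_force: [0.0, -0.0, -0.2]
opening: 1.0
grip_force: 0.0
```

Request:
{"fn": "servo_tool", "kwargs": {
  "rows": [
    {"delta_pos": [5, -15, -40], "delta_rot": [0, 0, 0], "jaw": -1},
    {"delta_pos": [10, -30, -80], "delta_rot": [0, 0, 0], "jaw": -1},
    {"delta_pos": [10, -40, -120], "delta_rot": [0, 0, 0], "jaw": -1},
    {"delta_pos": [10, -40, -160], "delta_rot": [0, 0, 0], "jaw": -1},
    {"delta_pos": [10, -40, -180], "delta_rot": [0, 0, 0], "jaw": -1},
    {"delta_pos": [10, -40, -180], "delta_rot": [0, 0, 0], "jaw": -1},
    {"delta_pos": [10, -40, -180], "delta_rot": [0, 0, 0], "jaw": -1}
  ]
}}

```text
t: 4.12
eef_pos: [0.4961, -0.225, 0.2936]
orientation: [0.705, 0.709, 0.007, 0.006]
ft_force: [1.1, -1.2, 0.4]
opening: 1.005
grip_force: 0.0
```

Run:
```python
from h import *
import pickle
s=get_state();print(s['eef_pos'],s['orientation'],s['joints'].round(2),s['ft_force'])
c=camera_info('wrist');i=snapshot('wrist');cv2.imwrite('pics/d.png',i);pickle.dump(c,open('c1.pkl','wb'))
for q in "light_stand v_block lens_barrel v_flank_left v_flank_right".split():
    for f in (pinpoint,):
        print(q,[(np.round(x["location"],4),round(x["confidence"],2)) for x in f(q,"wrist")[:2]])
```

```text
[ 0.49610083 -0.22495673  0.29357692] [0.70484106 0.70930927 0.00688438 0.00566124] [-0.06  0.4   0.66  1.67 -0.27  1.15  0.68] [ 1.07180171 -1.15586339  0.35861559]
light_stand [(array([ 4.867e-01, -3.719e-01, -1.000e-04]), 0.88)]
v_block [(array([ 0.4985, -0.2793,  0.0034]), 0.9)]
lens_barrel [(array([ 0.6248, -0.209 ,  0.0248]), 0.85)]
v_flank_left [(array([ 0.5042, -0.276 ,  0.0033]), 0.85)]
v_flank_right [(array([ 0.5013, -0.2758,  0.0011]), 0.86)]
```

View pics/d.png

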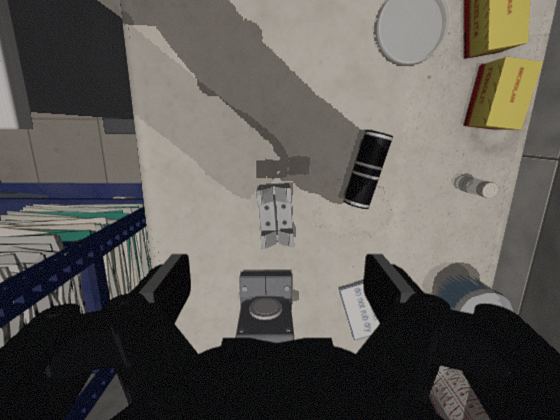

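The wrist view shows the block at (277,215), the stand foot's front edge near row 271 (cols 240–294), and the barrel from (378,135) to (358,205). I'll enlarge it to read off the edges.

Run:
```python
import cv2,numpy as np
i=cv2.imread("pics/d.png")
a=cv2.resize(i[172:290,228:308],None,fx=5,fy=5,interpolation=cv2.INTER_CUBIC)
b=cv2.resize(i[122:217,335:402],None,fx=5,fy=5,interpolation=cv2.INTER_CUBIC)
b=np.pad(b,((0,a.shape[0]-b.shape[0]),(0,0),(0,0)))
cv2.imwrite("pics/e.png",np.hstack([a,b]))
```

```text
(no output)
```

View pics/e.png

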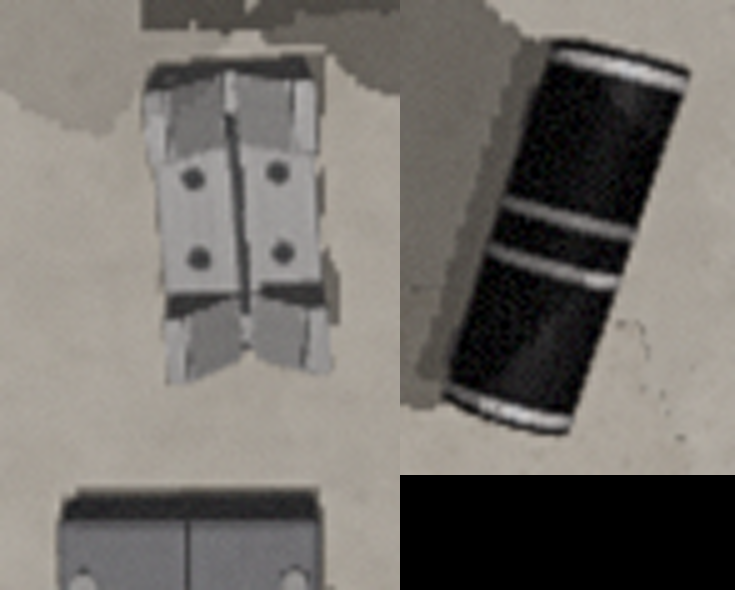

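The crop shows the block's four top corners, the stand foot's front edges (top and bottom) and the barrel outline clearly.

Run:
```python
from h import *
import pickle
c=pickle.load(open('c1.pkl','rb'))
A=lambda p:(p[0]/5+227.6,p[1]/5+171.6)
B=lambda p:((p[0]-400)/5+334.6,p[1]/5+121.6)
deg=lambda v:np.degrees(np.arctan2(v[1],v[0]))
q=[back("wrist",A(p),.037,c) for p in((143,93),(317,82),(170,383),(330,372))]
print("blk corners",np.round(q,4)," centre",np.mean(q,0).round(4))
print(" yaw of x-dir",deg(q[1]-q[0]),deg(q[3]-q[2]),"y-dir",deg(q[0]-q[2]),deg(q[1]-q[3]), "w",np.linalg.norm(q[1]-q[0]),"L",np.linalg.norm(q[0]-q[2]))
for z,ps in((.02,((60,522),(320,520))),(0,((78,490),(318,488)))):
  e=[back("wrist",A(p),z,c) for p in ps];print("stand",z,np.round(e,4),"mid",np.mean(e,0).round(4),"yaw",deg(e[1]-e[0]),np.linalg.norm(e[1]-e[0]))
b=[back("wrist",B(p),.030,c) for p in((550,42),(690,72),(443,398),(570,432))]
print("barrel",np.mean(b,0).round(4),deg((b[0]+b[1]-b[2]-b[3])),np.linalg.norm((b[0]+b[1]-b[2]-b[3])/2),np.linalg.norm(b[1]-b[0]))
# top view
T=lambda p:(p[0]/4+229.6,p[1]/4+184.6)
q=[back("top",T(p),.037) for p in((205,318),(390,297),(215,430),(410,408))]
print("top blk",np.mean(q,0).round(4),deg(q[1]-q[0]),deg(q[3]-q[2]))
e=[back("top",T(p),.02) for p in((527,305),(540,487))];print("top stand",np.round(e,4),np.mean(e,0).round(4),deg(e[0]-e[1]))
b=[back("top",T(p),.030) for p in((45,32),(265,72),(35,105),(250,150))]
print("top barrel",np.mean(b,0).round(4),deg((b[0]+b[2]-b[1]-b[3])))
from scipy.spatial.transform import Rotation as R
r=R.from_quat(get_state()['orientation']).as_matrix();print("tool",r.round(4))
```

```text
blk corners [[ 0.4729 -0.2342  0.037 ]
 [ 0.5188 -0.2311  0.037 ]
 [ 0.4794 -0.3167  0.037 ]
 [ 0.5241 -0.3135  0.037 ]]  centre [ 0.4988 -0.2739  0.037 ]
 yaw of x-dir 3.8400914305236915 4.1686544764196105 y-dir 94.51805822102148 93.6334361158868 w 0.04608136805255981 L 0.08279101087398474
stand 0.02 [[ 0.4455 -0.3688  0.02  ]
 [ 0.5235 -0.3684  0.02  ]] mid [ 0.4845 -0.3686  0.02  ] yaw 0.30768091359709077 0.07800198637128519
stand 0 [[ 0.449  -0.3685  0.    ]
 [ 0.5242 -0.368   0.    ]] mid [ 0.4866 -0.3682  0.    ] yaw 0.371890848158151 0.07518873756223199
barrel [ 0.62   -0.2078  0.03  ] 77.06454069099298 0.0977274257974217 0.03772122328386584
top blk [ 0.4999 -0.274   0.037 ] -85.09431098393516 -85.10519551373272
top stand [[ 0.5231 -0.3711  0.02  ]
 [ 0.4458 -0.3723  0.02  ]] [ 0.4845 -0.3717  0.02  ] 0.9538623230438525
top barrel [ 0.6211 -0.2094  0.03  ] 77.04148356961758
tool [[-3.800e-03  9.997e-01  2.300e-02]
 [ 1.000e+00  3.800e-03 -6.000e-04]
 [-7.000e-04  2.300e-02 -9.997e-01]]
```

Request:
{"fn": "servo_tool", "kwargs": {
  "rows": [
    {"delta_pos": [3, -15, -40], "delta_rot": [0, 0.023, 0.07], "jaw": -1},
    {"delta_pos": [3, -30, -80], "delta_rot": [0, 0.023, 0.07], "jaw": -1},
    {"delta_pos": [3, -49, -120], "delta_rot": [0, 0.023, 0.07], "jaw": -1},
    {"delta_pos": [3, -49, -160], "delta_rot": [0, 0.023, 0.07], "jaw": -1},
    {"delta_pos": [3, -49, -194], "delta_rot": [0, 0.023, 0.07], "jaw": -1},
    {"delta_pos": [3, -49, -194], "delta_rot": [0, 0.023, 0.07], "jaw": -1},
    {"delta_pos": [3, -49, -194], "delta_rot": [0, 0.023, 0.07], "jaw": -1},
    {"delta_pos": [3, -49, -194], "delta_rot": [0, 0.023, 0.07], "jaw": -1},
    {"delta_pos": [3, -49, -194], "delta_rot": [0, 0.023, 0.07], "jaw": -1}
  ]
}}

```text
t: 5.17
eef_pos: [0.5001, -0.2768, 0.1033]
orientation: [0.681, 0.733, 0.0, 0.001]
ft_force: [-0.4, 0.2, 0.6]
opening: 0.999
grip_force: 0.0
```

```bash
cat >> h.py <<'E'
from scipy.spatial.transform import Rotation as Ro
def st():
    s=get_state(); r=Ro.from_quat(s['orientation']).as_matrix(); y=r[:,1]
    print('t',round(s['t'],2),'pos',(s['eef_pos']*1e3).round(1),'yaw_y',round(np.degrees(np.arctan2(y[1],y[0])),2),'z',r[:,2].round(4),'F',s['ft_force'].round(1),'M',s['moment'].round(2),'open',round(s['opening'],3),'grip',round(s['grip_force'],1)); return s
E
python3 -c "
from h import *
st()"
```

```text
t 5.17 pos [ 500.1 -276.8  103.3] yaw_y 4.21 z [ 0.0016 -0.0014 -1.    ] F [-0.4  0.2  0.6] M [ 0.   -0.04  0.02] open 0.999 grip 0.0
```

Request:
{"fn": "servo_tool", "kwargs": {
  "rows": [
    {"delta_pos": [-1, 2, -30], "delta_rot": [0, 0, 0], "jaw": -1},
    {"delta_pos": [-1, 3, -60], "delta_rot": [0, 0, 0], "jaw": -1},
    {"delta_pos": [-1, 3, -75], "delta_rot": [0, 0, 0], "jaw": -1},
    {"delta_pos": [-1, 3, -81], "delta_rot": [0, 0, 0], "jaw": -1},
    {"delta_pos": [-1, 3, -81], "delta_rot": [0, 0, 0], "jaw": -1},
    {"delta_pos": [-1, 3, -81], "delta_rot": [0, 0, 0], "jaw": -0.5},
    {"delta_pos": [-1, 3, -81], "delta_rot": [0, 0, 0], "jaw": -0.2},
    {"delta_pos": [-1, 3, -81], "delta_rot": [0, 0, 0], "jaw": -0.1},
    {"delta_pos": [-1, 3, -81], "delta_rot": [0, 0, 0], "jaw": 0.0},
    {"delta_pos": [-1, 3, -81], "delta_rot": [0, 0, 0], "jaw": 0.2},
    {"delta_pos": [-1, 3, -81], "delta_rot": [0, 0, 0], "jaw": 0.2}
  ],
  "force": 25
}}

```text
t: 6.08
eef_pos: [0.4986, -0.2735, 0.021]
orientation: [0.681, 0.732, -0.0, 0.0]
ft_force: [0.4, -0.3, 6.8]
opening: 0.528
grip_force: 25.5
```

```bash
python3 -c "
from h import *
st()
for q in ['v_block','light_stand']:
  for c in ['top','scene']:
    snapshot(c)
    print(q,c,[(np.round(x['location'],4),round(x['confidence'],2)) for x in pinpoint(q,c)[:1]])"
```

```text
t 6.08 pos [ 498.6 -273.5   21. ] yaw_y 4.19 z [ 0.e+00 -3.e-04 -1.e+00] F [ 0.4 -0.3  6.8] M [0.15 0.17 0.02] open 0.528 grip 25.5
v_block top [(array([ 0.6694, -0.0343, -0.003 ]), 0.74)]
v_block scene [(array([ 0.5   , -0.2754, -0.0006]), 0.55)]
light_stand top [(array([ 0.481 , -0.3737,  0.0023]), 0.6)]
light_stand scene [(array([ 0.4849, -0.3717, -0.0028]), 0.82)]
```

Request:
{"fn": "servo_tool", "kwargs": {
  "rows": [
    {"delta_pos": [-2, -5, 0], "delta_rot": [0, 0, -0.01], "jaw": 0.2},
    {"delta_pos": [-4, -11, 0], "delta_rot": [0, 0, -0.02], "jaw": 0.2},
    {"delta_pos": [-6, -17, 0], "delta_rot": [0, 0, -0.03], "jaw": 0.2},
    {"delta_pos": [-8, -23, 0], "delta_rot": [0, 0, -0.04], "jaw": 0.2},
    {"delta_pos": [-10, -29, 0], "delta_rot": [0, 0, -0.05], "jaw": 0.2},
    {"delta_pos": [-12, -35, 0], "delta_rot": [0, 0, -0.06], "jaw": 0.2},
    {"delta_pos": [-14, -39, 0], "delta_rot": [0, 0, -0.064], "jaw": 0.2},
    {"delta_pos": [-14, -43, 0], "delta_rot": [0, 0, -0.064], "jaw": 0.2},
    {"delta_pos": [-14, -43, 0], "delta_rot": [0, 0, -0.064], "jaw": 0.2},
    {"delta_pos": [-14, -43, 0], "delta_rot": [0, 0, -0.064], "jaw": 0.2}
  ]
}}

```text
t: 7.32
eef_pos: [0.485, -0.3143, 0.021]
orientation: [0.703, 0.711, 0.001, -0.001]
ft_force: [0.8, 6.1, 10.8]
opening: 0.531
grip_force: 25.9
```

Run:
```python
from h import *
import pickle
st()
c=camera_info('wrist');i=snapshot('wrist');cv2.imwrite('pics/f_raw.png',i);pickle.dump(c,open('c2.pkl','wb'))
p=[P('wrist',x) for x in((.485,-.37,.02),(.445,-.37,.02),(.525,-.37,.02),(.485,-.28,.037))];print(np.round(p))
t=snapshot('top');cv2.imwrite('pics/f_top.png',t)
cv2.imwrite('pics/f.png',np.hstack([i[:,80:480],cv2.resize(t[240:330,320:420],None,fx=4,fy=4,interpolation=cv2.INTER_CUBIC)[:360].copy() if 0 else np.pad(cv2.resize(t[240:330,320:420],None,fx=4,fy=4,interpolation=cv2.INTER_CUBIC),((0,60),(0,0),(0,0)))]))
```

```text
t 7.32 pos [ 485.  -314.3   21. ] yaw_y 0.6 z [ 0.      0.0032 -1.    ] F [ 0.8  6.1 10.8] M [ 1.26 -0.03 -0.08] open 0.531 grip 25.9
[[277. 379.]
 [199. 378.]
 [354. 379.]
 [280. 223.]]
```

View pics/f.png

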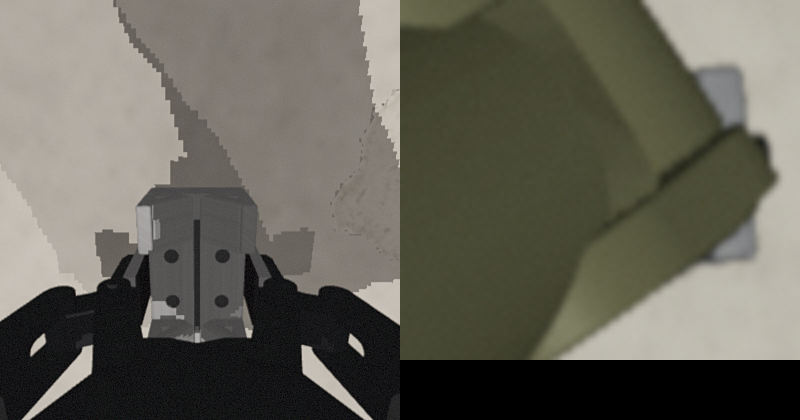

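Docked view: the block is aligned under the gripper, its near top edge at about row 206. Now I'll ease it towards the stand.

Request:
{"fn": "servo_tool", "kwargs": {
  "rows": [
    {"delta_pos": [0, -2, 0], "delta_rot": [0, 0, 0], "jaw": 0.2},
    {"delta_pos": [0, -4, 0], "delta_rot": [0, 0, 0], "jaw": 0.2},
    {"delta_pos": [0, -6, 0], "delta_rot": [0, 0, 0], "jaw": 0.2},
    {"delta_pos": [0, -8, 0], "delta_rot": [0, 0, 0], "jaw": 0.2},
    {"delta_pos": [0, -9, 0], "delta_rot": [0, 0, 0], "jaw": 0.2},
    {"delta_pos": [0, -10, 0], "delta_rot": [0, 0, 0], "jaw": 0.2}
  ]
}}

```text
t: 7.92
eef_pos: [0.485, -0.3224, 0.021]
orientation: [0.703, 0.711, 0.002, -0.003]
ft_force: [0.5, 12.6, 15.1]
opening: 0.534
grip_force: 26.3
```

Run:
```python
from h import *
import pickle
c=pickle.load(open('c2.pkl','rb'))
print([back('wrist',p,.037,c).round(4) for p in((217,206),(335,206))])
st()
```

```text
[array([ 0.4616, -0.2737,  0.037 ]), array([ 0.5056, -0.2732,  0.037 ])]
t 7.92 pos [ 485.  -322.4   21. ] yaw_y 0.67 z [-8.0e-04  6.4e-03 -1.0e+00] F [ 0.5 12.6 15.1] M [2.45 0.12 0.02] open 0.534 grip 26.3
```

Request:
{"fn": "servo_tool", "kwargs": {
  "rows": [
    {"delta_pos": [0, -1, 0.5], "delta_rot": [0, 0, 0], "jaw": 0.2},
    {"delta_pos": [0, -2, 0.5], "delta_rot": [0, 0, 0], "jaw": 0.2},
    {"delta_pos": [0, -3, 0.5], "delta_rot": [0, 0, 0], "jaw": 0.2},
    {"delta_pos": [0, -3, 0.5], "delta_rot": [0, 0, 0], "jaw": 0.2}
  ]
}}

```text
t: 8.25
eef_pos: [0.4846, -0.3263, 0.021]
orientation: [0.703, 0.711, 0.001, -0.002]
ft_force: [-0.7, 8.5, 8.3]
opening: 0.529
grip_force: 26.7
```

Run:
```python
from h import *
st()
```

```text
t 8.25 pos [ 484.6 -326.3   21. ] yaw_y 0.63 z [-0.0013  0.005  -1.    ] F [-0.7  8.5  8.3] M [ 1.63  0.08 -0.03] open 0.529 grip 26.7
```

Request:
{"fn": "servo_tool", "kwargs": {
  "rows": [
    {"delta_pos": [0, -1, 0], "delta_rot": [0, 0, 0], "jaw": 0.2},
    {"delta_pos": [0, -2, 0], "delta_rot": [0, 0, 0], "jaw": 0.2},
    {"delta_pos": [0, -3, 0], "delta_rot": [0, 0, 0], "jaw": 0.2},
    {"delta_pos": [0, -3, 0], "delta_rot": [0, 0, 0], "jaw": 0.2}
  ]
}}

```text
t: 8.58
eef_pos: [0.4846, -0.3265, 0.021]
orientation: [0.703, 0.712, 0.003, -0.004]
ft_force: [-0.9, 15.0, 15.0]
opening: 0.536
grip_force: 27.4
```

Run:
```python
from h import *
st()
i=snapshot('wrist');cv2.imwrite('pics/g_raw.png',i)
print([P('wrist',x).round(1) for x in((.462,-.288,.037),(.508,-.288,.037))])
# subpixel shift of block in wrist image since last picture: slip check
a=cv2.cvtColor(cv2.imread('pics/f_raw.png'),6).astype(np.float32)[240:315,235:320];b=cv2.cvtColor(i,6).astype(np.float32)[225:330,225:330]
r=cv2.matchTemplate(b,a,cv2.TM_CCOEFF_NORMED);_,m,_,l=cv2.minMaxLoc(r);print('shift',l[0]-10,l[1]-15,m)
```

```text
t 8.58 pos [ 484.6 -326.5   21. ] yaw_y 0.72 z [-0.0021  0.0096 -1.    ] F [-0.9 15.  15. ] M [3.02 0.08 0.03] open 0.536 grip 27.4
[array([219.5, 211.2]), array([342.2, 212.7])]
shift 0 0 0.9432113170623779
```

Request:
{"fn": "servo_tool", "kwargs": {
  "rows": [
    {"delta_pos": [0, -1, 0.5], "delta_rot": [0, 0, 0], "jaw": 0.2},
    {"delta_pos": [0, -2, 0.5], "delta_rot": [0, 0, 0], "jaw": 0.2},
    {"delta_pos": [0, -3, 0.5], "delta_rot": [0, 0, 0], "jaw": 0.2},
    {"delta_pos": [0, -4, 0.5], "delta_rot": [0, 0, 0], "jaw": 0.2},
    {"delta_pos": [0, -4, 0.5], "delta_rot": [0, 0, 0], "jaw": 0.2}
  ]
}}

```text
t: 9.05
eef_pos: [0.4846, -0.3274, 0.0207]
orientation: [0.702, 0.712, 0.004, -0.006]
ft_force: [-0.5, 21.3, 12.9]
opening: 0.529
grip_force: 27.5
```

Run:
```python
from h import *
st()
i=snapshot('wrist');cv2.imwrite('pics/h_raw.png',i)
a=cv2.cvtColor(cv2.imread('pics/f_raw.png'),6).astype(np.float32)[240:315,235:320];b=cv2.cvtColor(i,6).astype(np.float32)[225:330,225:330]
r=cv2.matchTemplate(b,a,cv2.TM_CCOEFF_NORMED);_,m,_,l=cv2.minMaxLoc(r);print('shift',l[0]-10,l[1]-15,m)
```

```text
t 9.05 pos [ 484.6 -327.4   20.7] yaw_y 0.8 z [-0.0036  0.0145 -0.9999] F [-0.5 21.3 12.9] M [ 4.34  0.   -0.14] open 0.529 grip 27.5
shift 0 -1 0.9160667657852173
```

Request:
{"fn": "servo_tool", "kwargs": {
  "rows": [
    {"delta_pos": [0, 2, 0], "delta_rot": [0, 0, 0], "jaw": 0.2},
    {"delta_pos": [0, 4, 0], "delta_rot": [0, 0, 0], "jaw": 0.2},
    {"delta_pos": [0, 4, 0], "delta_rot": [0, 0, 0], "jaw": -0.3},
    {"delta_pos": [0, 4, 0], "delta_rot": [0, 0, 0], "jaw": -0.7},
    {"delta_pos": [0, 4, 0], "delta_rot": [0, 0, 0], "jaw": -1},
    {"delta_pos": [0, 4, 0], "delta_rot": [0, 0, 0], "jaw": -1},
    {"delta_pos": [0, 4, 30], "delta_rot": [0, 0, 0], "jaw": -1},
    {"delta_pos": [0, 4, 70], "delta_rot": [0, 0, 0], "jaw": -1},
    {"delta_pos": [0, 30, 110], "delta_rot": [0, 0, 0], "jaw": -1},
    {"delta_pos": [0, 60, 150], "delta_rot": [0, 0, 0], "jaw": -1},
    {"delta_pos": [0, 80, 170], "delta_rot": [0, 0, 0], "jaw": -1},
    {"delta_pos": [0, 80, 170], "delta_rot": [0, 0, 0], "jaw": -1}
  ]
}}

```text
t: 10.1
eef_pos: [0.4862, -0.2527, 0.1954]
orientation: [0.702, 0.712, 0.002, 0.001]
ft_force: [1.2, -0.1, -0.4]
opening: 0.998
grip_force: 0.0
```

Run:
```python
from h import *
import pickle
st()
c=camera_info('wrist');i=snapshot('wrist');pickle.dump(c,open('c3.pkl','wb'));cv2.imwrite('pics/i_raw.png',i)
for q in "light_stand v_block".split():print(q,[(np.round(x["location"],4),round(x["confidence"],2)) for x in pinpoint(q,"wrist")[:1]])
p=P('wrist',(.485,-.328,.037));print(p)
x0=int(p[0]-65);y0=int(p[1]-75);print(x0,y0)
i=i[y0:y0+119,x0:x0+130];cv2.imwrite('pics/i.png',cv2.resize(i,None,fx=5,fy=5,interpolation=cv2.INTER_CUBIC))
```

```text
t 10.1 pos [ 486.2 -252.7  195.4] yaw_y 0.75 z [ 0.0046  0.0012 -1.    ] F [ 1.2 -0.1 -0.4] M [-0.01 -0.01  0.07] open 0.998 grip 0.0
light_stand [(array([ 0.4853, -0.3712, -0.0028]), 0.81)]
v_block [(array([ 0.487 , -0.3306,  0.0042]), 0.62)]
[278.35488062 269.21076721]
213 194
```

View pics/i.png

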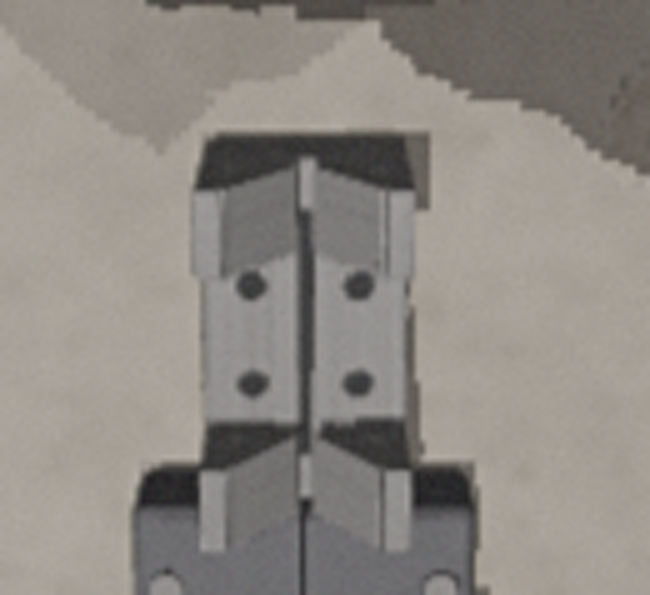

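The block stands flush and central: groove at col ≈306, foot centre ≈304 and edges parallel to within a pixel. Next I go for the barrel.

Request:
{"fn": "servo_tool", "kwargs": {
  "rows": [
    {"delta_pos": [35, 11, -10], "delta_rot": [0, 0.005, -0.1], "jaw": -1},
    {"delta_pos": [70, 22, -30], "delta_rot": [0, 0.005, -0.2], "jaw": -1},
    {"delta_pos": [105, 33, -50], "delta_rot": [0, 0.005, -0.239], "jaw": -1},
    {"delta_pos": [134, 44, -70], "delta_rot": [0, 0.005, -0.239], "jaw": -1},
    {"delta_pos": [134, 44, -80], "delta_rot": [0, 0.005, -0.239], "jaw": -1},
    {"delta_pos": [134, 44, -80], "delta_rot": [0, 0.005, -0.239], "jaw": -1},
    {"delta_pos": [134, 44, -80], "delta_rot": [0, 0.005, -0.239], "jaw": -1}
  ]
}}

```text
t: 10.83
eef_pos: [0.6156, -0.2139, 0.1084]
orientation: [0.784, 0.62, -0.004, -0.004]
ft_force: [-1.1, -0.9, -0.1]
opening: 1.001
grip_force: 0.0
```

Run:
```python
from h import *
import pickle
st()
i=snapshot('wrist');cv2.imwrite('pics/j_raw.png',i)
print('pin',[(np.round(x["location"],4),round(x["confidence"],2)) for x in pinpoint('lens_barrel',"wrist")[:1]])
g=cv2.cvtColor(i,6); n,l,s,ce=cv2.connectedComponentsWithStats(((g<45)&(np.arange(420)[:,None]<330)).astype(np.uint8))
for k in np.argsort(-s[1:,4])[:4]+1: print(s[k],ce[k].round(1), back('wrist',ce[k],.035).round(4))
# fit rectangle of dark blob pixels near expected barrel
pc=P('wrist',(.6205,-.2085,.026));print('expected px',pc)
m=((g<60)).astype(np.uint8); x0,y0=np.int32(pc)
k=np.zeros_like(m); cv2.circle(k,(x0,y0),110,1,-1)
cv2.imwrite('pics/j.png',i)
t=pickle.load(open('c3.pkl','rb'));C=lambda p:(p[0]/5+212.6,p[1]/5+193.6)
q=[back('wrist',C(p),.037,t) for p in((192,190),(413,190),(200,552),(411,550))];print('blk',np.round(q,4),np.mean(q,0).round(4))
q=[back('wrist',C(p),.02,t) for p in((135,507),(473,507))];print('stand',np.round(q,4),np.mean(q,0).round(4))
```

```text
t 10.83 pos [ 615.6 -213.9  108.4] yaw_y -13.32 z [-0.0116  0.0013 -0.9999] F [-1.1 -0.9 -0.1] M [-0.02  0.02 -0.04] open 1.001 grip 0.0
pin [(array([ 0.6227, -0.2086,  0.0255]), 0.95)]
[  22  255  168   75 5188] [126.6 307.1] [ 0.486  -0.2505  0.035 ]
[ 364  255  169   75 5162] [427.2 307.1] [ 0.7125 -0.3031  0.035 ]
[ 260  156   52   56 2673] [285.6 183.7] [ 0.628  -0.1842  0.035 ]
[ 262  230   48   52 2092] [284.8 256.5] [ 0.6153 -0.2368  0.035 ]
expected px [282.84804007 215.38773306]
blk [[ 0.4605 -0.285   0.037 ]
 [ 0.5054 -0.2845  0.037 ]
 [ 0.4614 -0.3689  0.037 ]
 [ 0.5075 -0.3679  0.037 ]] [ 0.4837 -0.3265  0.037 ]
stand [[ 0.4451 -0.3685  0.02  ]
 [ 0.5229 -0.3677  0.02  ]] [ 0.484  -0.3681  0.02  ]
```

View pics/j.png

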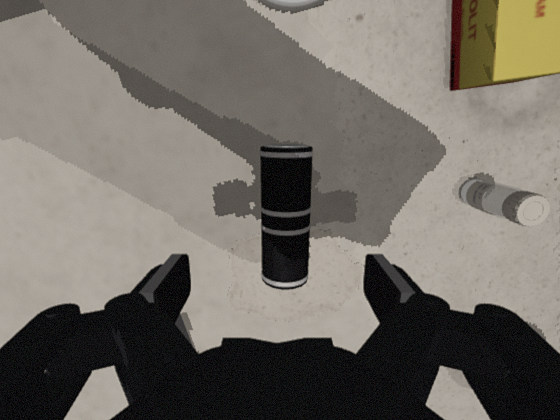

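The barrel is upright in the picture between the open fingers, its axis at col ≈286 and centre at (286,222), so the yaw matches.

Request:
{"fn": "servo_tool", "kwargs": {
  "rows": [
    {"delta_pos": [6, 4.5, -20], "delta_rot": [0, -0.011, 0], "jaw": -1},
    {"delta_pos": [6, 4.5, -45], "delta_rot": [0, -0.011, 0], "jaw": -1},
    {"delta_pos": [6, 4.5, -68], "delta_rot": [0, -0.011, 0], "jaw": -1},
    {"delta_pos": [6, 4.5, -79], "delta_rot": [0, -0.011, 0], "jaw": -1},
    {"delta_pos": [6, 4.5, -79], "delta_rot": [0, -0.011, 0], "jaw": -1},
    {"delta_pos": [6, 4.5, -79], "delta_rot": [0, -0.011, 0], "jaw": -0.3},
    {"delta_pos": [6, 4.5, -79], "delta_rot": [0, -0.011, 0], "jaw": 0.1},
    {"delta_pos": [6, 4.5, -79], "delta_rot": [0, -0.011, 0], "jaw": 0.4},
    {"delta_pos": [6, 4.5, -79], "delta_rot": [0, -0.011, 0], "jaw": 0.5},
    {"delta_pos": [6, 4.5, -79], "delta_rot": [0, -0.011, 0], "jaw": 0.5},
    {"delta_pos": [6, 4.5, -79], "delta_rot": [0, -0.011, 0], "jaw": 0.5}
  ],
  "force": 30
}}

```text
t: 11.85
eef_pos: [0.6226, -0.2075, 0.0328]
orientation: [0.784, 0.621, 0.002, -0.0]
ft_force: [-6.6, 1.8, 8.3]
opening: 0.41
grip_force: 29.4
```

Run:
```python
from h import *
st()
```

```text
t 11.85 pos [ 622.6 -207.5   32.8] yaw_y -13.2 z [ 0.0029  0.0028 -1.    ] F [-6.6  1.8  8.3] M [ 0.4   1.17 -0.02] open 0.41 grip 29.4
```

Request:
{"fn": "servo_tool", "kwargs": {
  "rows": [
    {"delta_pos": [0, 0, 15], "delta_rot": [0, 0, 0], "jaw": 0.6},
    {"delta_pos": [0, 0, 40], "delta_rot": [0, 0, 0], "jaw": 0.6},
    {"delta_pos": [0, 0, 80], "delta_rot": [0, 0, 0], "jaw": 0.6},
    {"delta_pos": [0, 0, 90], "delta_rot": [0, 0, 0], "jaw": 0.6},
    {"delta_pos": [0, 0, 90], "delta_rot": [0, 0, 0], "jaw": 0.6},
    {"delta_pos": [0, 0, 90], "delta_rot": [0, 0, 0], "jaw": 0.6}
  ]
}}

```text
t: 12.35
eef_pos: [0.6239, -0.2074, 0.1222]
orientation: [0.783, 0.621, 0.003, 0.001]
ft_force: [-0.6, 0.4, -2.5]
opening: 0.41
grip_force: 30.4
```

Run:
```python
from h import *
s=st()
i=snapshot('wrist');cv2.imwrite('pics/k_raw.png',i)
pr=pinpoint('lens_barrel',"wrist")[:1];print('pin',[(np.round(x["location"],4),round(x["confidence"],2)) for x in pr])
r=Ro.from_quat(s['orientation']).as_matrix()
for x in pr: print('tool frame',(r.T@(np.array(x['location'])-s['eef_pos'])*1e3).round(1))
g=cv2.cvtColor(i,6)
cx=int(P('wrist',s['eef_pos']+r@[.03,0,-.015])[0]);print('col',cx,'colprofile',g[60:330:4,cx])
# where along tool x each ring/edge on the top line (tool z = grasp axis(about .007-.018))
for row in range(100,330,10):
    print(row, (r.T@(back('wrist',(cx,row),s['eef_pos'][2]+.011)-s['eef_pos'])*1e3).round(0)[0],end='; ')
```

```text
t 12.35 pos [ 623.9 -207.4  122.2] yaw_y -13.16 z [ 0.0056  0.002  -1.    ] F [-0.6  0.4 -2.5] M [-0.01  0.05 -0.01] open 0.41 grip 30.4
pin [(array([ 0.6253, -0.2114,  0.1145]), 0.95)]
tool frame [-3.6  2.2  7.7]
col 282 colprofile [127 127 124 125 125 127 126 128 128 127 127 125 127 130 130 131 133 126
 127 128 131 130 102 100  99  99 100  71  88  92  66  18  58 109  87  13
   3  16   8  16  18  13   4   4  18  10  20  23  19   6  14  21   1  20
  16 103 110  15  19   9  11  17 112 110  15  11  21  14]
100 79.0; 110 75.0; 120 72.0; 130 68.0; 140 65.0; 150 61.0; 160 58.0; 170 54.0; 180 50.0; 190 47.0; 200 43.0; 210 39.0; 220 35.0; 230 31.0; 240 26.0; 250 22.0; 260 18.0; 270 13.0; 280 9.0; 290 4.0; 300 -0.0; 310 -5.0; 320 -10.0;
```

Request:
{"fn": "servo_tool", "kwargs": {
  "rows": [
    {"delta_pos": [-25, -20, 0], "delta_rot": [0, 0.005, 0.05], "jaw": 0.6},
    {"delta_pos": [-50, -42, 0], "delta_rot": [0, 0.005, 0.1], "jaw": 0.6},
    {"delta_pos": [-75, -64, 0], "delta_rot": [0, 0.005, 0.15], "jaw": 0.6},
    {"delta_pos": [-100, -85, 0], "delta_rot": [0, 0.005, 0.2], "jaw": 0.6},
    {"delta_pos": [-120, -103, 0], "delta_rot": [0, 0.005, 0.242], "jaw": 0.6},
    {"delta_pos": [-134, -115, 0], "delta_rot": [0, 0.005, 0.242], "jaw": 0.6},
    {"delta_pos": [-139, -119.5, 0], "delta_rot": [0, 0.005, 0.242], "jaw": 0.6},
    {"delta_pos": [-139, -119.5, 0], "delta_rot": [0, 0.005, 0.242], "jaw": 0.6},
    {"delta_pos": [-139, -119.5, -10], "delta_rot": [0, 0.005, 0.242], "jaw": 0.6},
    {"delta_pos": [-139, -119.5, -20], "delta_rot": [0, 0.005, 0.242], "jaw": 0.6},
    {"delta_pos": [-139, -119.5, -20], "delta_rot": [0, 0.005, 0.242], "jaw": 0.6},
    {"delta_pos": [-139, -119.5, -20], "delta_rot": [0, 0.005, 0.242], "jaw": 0.6}
  ]
}}

```text
t: 13.45
eef_pos: [0.4851, -0.3253, 0.0998]
orientation: [0.702, 0.712, 0.0, -0.003]
ft_force: [0.2, 0.1, -1.1]
opening: 0.407
grip_force: 30.4
```

Run:
```python
from h import *
s=st()
```

```text
t 13.45 pos [ 485.1 -325.3   99.8] yaw_y 0.81 z [-0.0038  0.004  -1.    ] F [ 0.2  0.1 -1.1] M [-0.01 -0.01 -0.03] open 0.407 grip 30.4
```

Request:
{"fn": "servo_tool", "kwargs": {
  "rows": [
    {"delta_pos": [-0.5, -1.7, -12], "delta_rot": [-0.004, -0.004, 0], "jaw": 0.6},
    {"delta_pos": [-0.5, -1.7, -26], "delta_rot": [-0.004, -0.004, 0], "jaw": 0.6},
    {"delta_pos": [-0.5, -1.7, -38], "delta_rot": [-0.004, -0.004, 0], "jaw": 0.6},
    {"delta_pos": [-0.5, -1.7, -42], "delta_rot": [-0.004, -0.004, 0], "jaw": 0.6},
    {"delta_pos": [-0.5, -1.7, -44], "delta_rot": [-0.004, -0.004, 0], "jaw": 0.6},
    {"delta_pos": [-0.5, -1.7, -46], "delta_rot": [-0.004, -0.004, 0], "jaw": 0.6},
    {"delta_pos": [-0.5, -1.7, -46], "delta_rot": [-0.004, -0.004, 0], "jaw": 0.6}
  ]
}}

```text
t: 14.03
eef_pos: [0.4843, -0.3288, 0.0555]
orientation: [0.703, 0.711, 0.0, 0.002]
ft_force: [0.0, 0.6, -1.1]
opening: 0.408
grip_force: 30.4
```

Run:
```python
from h import *
s=st()
```

```text
t 14.03 pos [ 484.3 -328.8   55.5] yaw_y 0.69 z [ 0.0024 -0.0019 -1.    ] F [ 0.   0.6 -1.1] M [ 0.01  0.03 -0.01] open 0.408 grip 30.4
```

Request:
{"fn": "servo_tool", "kwargs": {
  "rows": [
    {"delta_pos": [0.3, 1.5, -1], "delta_rot": [0, 0, 0], "jaw": 0.6},
    {"delta_pos": [0.3, 1.5, -2], "delta_rot": [0, 0, 0], "jaw": 0.6},
    {"delta_pos": [0.3, 1.5, -3], "delta_rot": [0, 0, 0], "jaw": 0.6},
    {"delta_pos": [0.3, 1.5, -3.5], "delta_rot": [0, 0, 0], "jaw": 0.6},
    {"delta_pos": [0.3, 1.5, -3.5], "delta_rot": [0, 0, 0], "jaw": 0.6}
  ]
}}

```text
t: 14.45
eef_pos: [0.4846, -0.3272, 0.0524]
orientation: [0.703, 0.711, 0.0, 0.002]
ft_force: [0.5, 0.8, 2.9]
opening: 0.413
grip_force: 30.9
```

Run:
```python
from h import *
s=st()
```

```text
t 14.45 pos [ 484.6 -327.2   52.4] yaw_y 0.7 z [ 0.003  -0.0018 -1.    ] F [0.5 0.8 2.9] M [0.29 0.12 0.12] open 0.413 grip 30.9
```

Request:
{"fn": "servo_tool", "kwargs": {
  "rows": [
    {"delta_pos": [0, 0, 0], "delta_rot": [0, 0, 0], "jaw": 0.1},
    {"delta_pos": [0, 0, 0], "delta_rot": [0, 0, 0], "jaw": -0.2},
    {"delta_pos": [0, 0, 0], "delta_rot": [0, 0, 0], "jaw": -0.5},
    {"delta_pos": [0, 0, 0], "delta_rot": [0, 0, 0], "jaw": -0.5},
    {"delta_pos": [0, 0, 15], "delta_rot": [0, 0, 0], "jaw": -0.5},
    {"delta_pos": [0, 0, 45], "delta_rot": [0, 0, 0], "jaw": -0.5},
    {"delta_pos": [0, 20, 80], "delta_rot": [0, 0, 0], "jaw": 0},
    {"delta_pos": [0, 50, 110], "delta_rot": [0, 0, 0], "jaw": 1},
    {"delta_pos": [0, 50, 130], "delta_rot": [0, 0, 0], "jaw": 1},
    {"delta_pos": [0, 50, 130], "delta_rot": [0, 0, 0], "jaw": 1},
    {"delta_pos": [0, 50, 130], "delta_rot": [0, 0, 0], "jaw": 1}
  ]
}}

```text
t: 15.37
eef_pos: [0.485, -0.2773, 0.183]
orientation: [0.703, 0.712, 0.001, 0.003]
ft_force: [-0.0, 0.2, 0.1]
opening: 0.037
grip_force: 0.0
```

Run:
```python
from h import *
s=st()
i=snapshot('wrist')
for q in "lens_barrel v_block light_stand".split():print(q,[(np.round(x["location"],4),round(x["confidence"],2)) for x in pinpoint(q,"wrist")[:1]])
p=P('wrist',(.485,-.32,.05)).astype(int);print(p)
y0=min(p[1]-80,270);x0=p[0]-80
a=cv2.resize(i[y0:y0+150,x0:x0+160],None,fx=3,fy=3,interpolation=cv2.INTER_CUBIC);sc=cv2.resize(snapshot('scene')[195:285,290:400],None,fx=3,fy=5)
print(x0,y0); sc=cv2.resize(sc,(315,450)); cv2.imwrite('pics/l.png',np.hstack([a,sc]))
```

```text
t 15.37 pos [ 485.  -277.3  183. ] yaw_y 0.74 z [ 0.0048 -0.0029 -1.    ] F [-0.   0.2  0.1] M [-0.04 -0.    0.04] open 0.037 grip 0.0
lens_barrel [(array([ 0.4887, -0.3294,  0.0456]), 0.64)]
v_block [(array([ 0.6504, -0.4364, -0.0028]), 0.2)]
light_stand []
[278 252]
198 172
```

View pics/l.png

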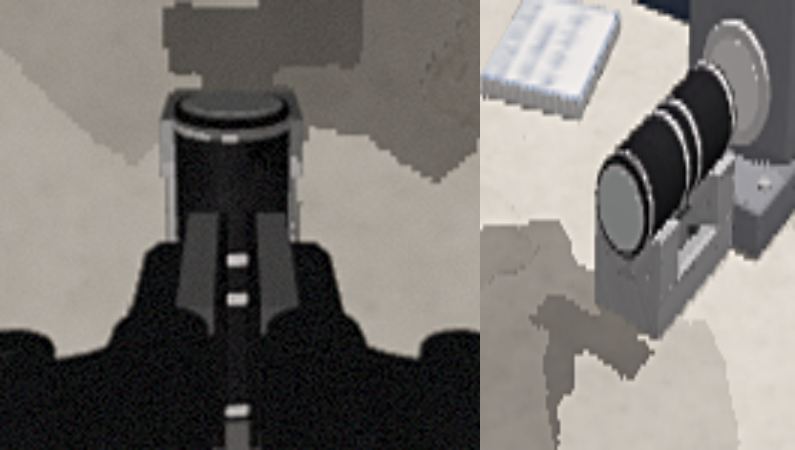

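The barrel lies level in the V, touching both supports, with similar overhang at both ends. I'm quickly checking the centring, then pressing.

Run:
```python
from h import *
for n,r in(('end',213.3),('ringA',258.4),('ringB',271),('far ring',172+410/3)): print(n,back('wrist',(277,r),.0635).round(4))
```

```text
end [ 0.4833 -0.2783  0.0635]
ringA [ 0.4837 -0.3201  0.0635]
ringB [ 0.4839 -0.3325  0.0635]
far ring [ 0.4843 -0.3715  0.0635]
```

Request:
{"fn": "servo_tool", "kwargs": {
  "rows": [
    {"delta_pos": [-0.5, -20, -20], "delta_rot": [0.003, 0.005, 0], "jaw": 1},
    {"delta_pos": [-0.5, -40, -40], "delta_rot": [0.003, 0.005, 0], "jaw": 1},
    {"delta_pos": [-0.5, -51, -65], "delta_rot": [0.003, 0.005, 0], "jaw": 1},
    {"delta_pos": [-0.5, -51, -80], "delta_rot": [0.003, 0.005, 0], "jaw": 1},
    {"delta_pos": [-0.5, -51, -88], "delta_rot": [0.003, 0.005, 0], "jaw": 1},
    {"delta_pos": [-0.5, -51, -91], "delta_rot": [0.003, 0.005, 0], "jaw": 1},
    {"delta_pos": [-0.5, -51, -91], "delta_rot": [0.003, 0.005, 0], "jaw": 1}
  ]
}}

```text
t: 16.2
eef_pos: [0.4836, -0.3278, 0.0901]
orientation: [0.703, 0.711, -0.001, -0.002]
ft_force: [-0.2, 1.1, -0.2]
opening: -0.001
grip_force: 0.0
```

Run:
```python
from h import *
s=st()
```

```text
t 16.2 pos [ 483.6 -327.8   90.1] yaw_y 0.68 z [-0.0042  0.0023 -1.    ] F [-0.2  1.1 -0.2] M [-0.02  0.05 -0.08] open -0.001 grip 0.0
```

Request:
{"fn": "servo_tool", "kwargs": {
  "rows": [
    {"delta_pos": [1, 0, -1], "delta_rot": [-0.002, -0.004, 0], "jaw": 1},
    {"delta_pos": [1, 0, -2], "delta_rot": [-0.002, -0.004, 0], "jaw": 1},
    {"delta_pos": [1, 0, -3], "delta_rot": [-0.002, -0.004, 0], "jaw": 1},
    {"delta_pos": [1, 0, -4], "delta_rot": [-0.002, -0.004, 0], "jaw": 1},
    {"delta_pos": [1, 0, -5], "delta_rot": [-0.002, -0.004, 0], "jaw": 1},
    {"delta_pos": [1, 0, -5], "delta_rot": [-0.002, -0.004, 0], "jaw": 1}
  ]
}}

```text
t: 16.7
eef_pos: [0.485, -0.3281, 0.086]
orientation: [0.703, 0.711, 0.0, 0.001]
ft_force: [0.3, 0.9, -1.2]
opening: 0.001
grip_force: 0.0
```

Run:
```python
from h import *
s=st()
```

```text
t 16.7 pos [ 485.  -328.1   86. ] yaw_y 0.7 z [ 1.4e-03 -7.0e-04 -1.0e+00] F [ 0.3  0.9 -1.2] M [ 0.01 -0.    0.04] open 0.001 grip 0.0
```

Request:
{"fn": "servo_tool", "kwargs": {
  "rows": [
    {"delta_pos": [0, 0, -0.7], "delta_rot": [0, 0, 0], "jaw": 1},
    {"delta_pos": [0, 0, -1.4], "delta_rot": [0, 0, 0], "jaw": 1},
    {"delta_pos": [0, 0, -2], "delta_rot": [0, 0, 0], "jaw": 1},
    {"delta_pos": [0, 0, -2], "delta_rot": [0, 0, 0], "jaw": 1}
  ]
}}

```text
t: 17.03
eef_pos: [0.485, -0.3283, 0.0854]
orientation: [0.703, 0.711, 0.001, 0.001]
ft_force: [-2.7, 3.0, 13.5]
opening: 0.003
grip_force: 6.7
```

Run:
```python
from h import *
s=st()
```

```text
t 17.03 pos [ 485.  -328.3   85.4] yaw_y 0.68 z [ 2.6e-03 -5.0e-04 -1.0e+00] F [-2.7  3.  13.5] M [0.63 0.62 0.03] open 0.003 grip 6.7
```

Request:
{"fn": "servo_tool", "kwargs": {
  "rows": [
    {"delta_pos": [-0.4, 0.4, -0.2], "delta_rot": [0, 0, 0], "jaw": 1},
    {"delta_pos": [-0.8, 0.8, -0.2], "delta_rot": [0, 0, 0], "jaw": 1},
    {"delta_pos": [-0.8, 0.8, -0.2], "delta_rot": [0, 0, 0], "jaw": 1},
    {"delta_pos": [-0.8, 0.8, -0.2], "delta_rot": [0, 0, 0], "jaw": 1},
    {"delta_pos": [-0.8, 0.8, -0.2], "delta_rot": [0, 0, 0], "jaw": 1},
    {"delta_pos": [-0.8, 0.8, -0.2], "delta_rot": [0, 0, 0], "jaw": 1}
  ]
}}

```text
t: 17.53
eef_pos: [0.4849, -0.3281, 0.0853]
orientation: [0.703, 0.711, 0.001, 0.002]
ft_force: [-1.8, 1.7, 12.2]
opening: 0.002
grip_force: 6.2
```

Run:
```python
from h import *
s=st()
snapshot('scene')
for q in "lens_barrel v_block light_stand vial petri_dish lens_tissue".split():print(q,[(np.round(x["location"],4),round(x["confidence"],2)) for x in pinpoint(q,"scene")[:1]])
st()
```

```text
t 17.53 pos [ 484.9 -328.1   85.3] yaw_y 0.68 z [ 0.004  -0.0021 -1.    ] F [-1.8  1.7 12.2] M [ 0.31  0.18 -0.03] open 0.002 grip 6.2
lens_barrel [(array([ 0.4829, -0.3284,  0.0438]), 0.61)]
v_block [(array([ 0.4837, -0.3291, -0.002 ]), 0.77)]
light_stand [(array([ 0.4856, -0.3722, -0.001 ]), 0.88)]
vial [(array([ 0.7703, -0.2284,  0.0011]), 0.74)]
petri_dish [(array([ 6.708e-01, -3.630e-02, -5.000e-04]), 0.68)]
lens_tissue [(array([ 0.6526, -0.4313, -0.0028]), 0.94)]
t 17.88 pos [ 484.9 -328.2   85.3] yaw_y 0.68 z [ 0.004  -0.0021 -1.    ] F [ 0.2  1.4 12.5] M [ 0.3   0.15 -0.01] open -0.001 grip 6.2
```

The press is steady at about 12.5 N with almost no side force, and everything is in place, so I'm handing in.

```bash
python3 -c "
from station import *
print(close_job())"
```

```text
the job is handed in; nothing more can be done
None
```

The job is handed in: the V-block stands squarely and centrally against the stand's foot, and the barrel lies centred in the V, held down by the closed fingertips at about 12.5 N with almost no side force; the other things on the worktop were not moved.

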